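# Shut the cane press and hold its clip gaping over the edge

## Robot

A 6-joint arm with a two-finger parallel gripper is mounted at the origin on the work surface. World frame = base frame: x ahead of the robot, y to its left, z up, the work surface at z = 0. Lengths are in mm, angles in rad, forces in N, time in s.
With the tool pointing down it reaches from about 350 to 975 mm from the base axis. Payload 7.1 kg.
Tool frame: the origin (TCP) lies at the very end of the fingers, on their centre line; the grasp point (between the pads) lies 19 mm behind it; z points along the fingers, x is the direction in which the jaws open and shut, and the axes are right-handed (so a half turn about z gives the same grasp; the last joint's range is limited). The gripper opens to 88 mm and grips with 3 to 60 N. Pads are 20 mm wide; open, the fingers measure 115 mm over their backs; the gripper's body (75 mm by 178 mm) begins 61 mm behind the grasp point.
Start: joints at [1.149, 0.423, 1.63, -0, 1.089, -0.019], TCP at [244.965, 574.976, 222.675] pointing down, gripper open.
Joint ranges: [-3, 3], [-0.9, 2.11], [0.09, 2.58], [-1.31, 4.45], [0.11, 2.69], [-2.54, 2.54]. Speed limits (rad/s): [2.39, 2.39, 3.01, 3.14, 3.14, 3.14].

## Interface

Orientations are given as a rotation vector (axis times angle).
In Python, from workcell import * gives the robot as it stands.
- The arm moves only by the tool arm_command, never from a script. Its argument "increments" is a list of rows, each a list of 2 entries, a list of its own where there are three numbers: the shift along the tool's x, y, z in cm, then the turn about the tool's z in degrees. In form: [[[dx, dy, dz], turn], ...]. A call has 1 to 20 rows; each row shifts and turns the pose as measured when the row begins, along the tool's axes as they then stand; what a row does not reach is not made up. A row lasts 1/10 s, in which the tool goes at most 50 mm and 8.59 degrees, less where a joint would pass 70% of its speed; a pose out of reach is approached as far as the arm can. A call is refused whole if a number of a shift passes 5 or a number of a turn 8.59, either way. A call with a gripper value outside its range is refused whole. "gripper" is the opening, from 0 (shut) to 1 (fully open), set as the call begins (left out, the last holds). The fingers move at their own pace and stop on an object; the grip force is fixed at half the most. Time passes only in rows, so rows that do not move let the fingers close. It gives the time, the measured TCP pose, the force and the opening at its end, in the units of the state.
- get_obs(): the state, without advancing time (a new reading comes with each control period).
- get_image(name): name is "side" or "top" or "wrist"; returns the picture (480x640x3 uint8, red, green, blue); there is no depth.
- camera_params(name): a dict with "K" (3x3 intrinsics, pixels), "rvec" (rotation vector, rad) and "tvec" (3), from world to camera coordinates, as OpenCV has them; the wrist camera has in their place "T_tool_cam" (4x4, takes a point from camera to tool coordinates, whose origin is the TCP and whose axes are the tool frame's). Camera axes: x right, y down, z forward; pixel columns grow to the right and rows downward; lengths in mm; the calibration is good to about 2 mm. A picture is of the moment at which its call begins: read the wrist's pose just before it. camera_params takes no time and is no camera call.
- close_job(): hands the job in, once; it reports no verdict.
The state is a dict: "t": time; "qpos": joint angles; "qvel": joint speeds; "joint_torque": joint torques, N m; "ee_pos": TCP position; "orientation": TCP orientation; "ft_force": force on the tool from outside, world axes, zero at the start; "moment": the same for the moment, N m; "width": finger opening in mm.
Only numpy, scipy, OpenCV 4.12 (cv2) and the standard library are available. Lean on these libraries where they do the work, as an engineer would, in place of code of your own. Each camera call takes 0.05 s, during which the arm holds its last target.

## Task

The press has just been loaded with cane slips: first push its leaning front board upright until it is fully shut against the back board. Then take the spring clip off its rest by squeezing its handles, and lower it, squeezed wide open, over the middle of the boards' top edge so that the jaws gape on both sides, square to the boards, upright, with the tips well below the edge (about 20 mm) and touching neither board, so that I can slip a label in before it bites. Finish like that, still holding the clip open in the gripper, not letting go; leave everything else on the bench where it is.

Things in the scene. Friction and masses are not known exactly. Their poses are not given: they have to be found in the camera images.
- press: Press, fixed to the bench: wooden foot 70 x 150 mm, 20 mm high, carrying two stiff upright card boards 130 mm wide (along y), 4 mm thick, tops 125 mm high. Origin on the bench under the middle of the boards; z up, x square to the boards. Back board fixed, faces at x = +2 and +6 mm; front board hinged, on the -x (robot's) side. Place and yaw vary; it may stand left or right.
- press_edge (a point): Middle of the press's top edge when shut: half-way along the 130 mm width and through the 12 mm thickness of the two shut boards (slips between them), 125 mm above the bench.
- leaf (a joint): Angle of the press's hinged front board (rad): 0 upright and shut (a stop; faces at press x = -6 and -2 mm), growing as its top leans out to the press's -x side; starts 0.3 to 0.75. Hinge line along the press's y at x = -4 mm, z = 22 mm; the board reaches 103 mm from it. It stays where left; 0.5 N along the arc of its edge moves it (a level push at a far lean can jam).
- leaf_edge (a point): Middle of the top edge of the hinged front board; moves with it.
- rest: Wooden rest for the clip, fixed to the bench: a base 90 x 90 mm, 12 mm high, with an upright fin 6 mm thick (along its x), 60 mm long (along its y), top 58 mm above the bench. Origin on the bench under the fin's middle, z up.
- clip_pin (a point): Middle of the clip's pin, 88 mm above the bench at the start; z from jaws to handles, y along the pin. Clip shut on the fin: handle ends (round bars along y, radius 3 mm) 45 mm above the pin at x = -27 and +27 mm, 60 mm over the outside: squeeze them along x at that height. Fully open: ends 52 mm above the pin, 19 mm over the outside; tips 42 mm below the pin, 43 mm apart.
- clip: Steel spring clip, loose, about 60 g, 30 mm wide (36 mm over its pin): two mirrored arms on a pin, handles up, jaws down. It starts biting the rest's fin, jaw tips 46 mm below the pin. Same origin and axes as clip_pin. Squeezing its handle ends takes about 7 N at first, 13 N fully open; it springs shut when released.
- clip_arm_a (a joint): Turn of the clip's arm on its -x side (rad): 0 as it bites the rest's fin (tips 6 mm apart), growing as it opens to a stop at 0.44. Both arms turn alike.
- clip_arm_b (a joint): Turn of the clip's arm on its +x side, same sense and stop.
- clip_tip_a (a point): Inner edge of the tip of the clip's jaw on its -x side, mid-width.
- clip_tip_b (a point): Inner edge of the tip of the clip's jaw on its +x side, mid-width.
- glue_jar: Bystander: jar, 44 mm across, 60 mm high; origin under its centre.
- screwdriver: Bystander: screwdriver lying between press and rest, nearer the robot; origin under its middle.
- pencil_cup: Bystander: black cup, 70 mm across, 90 mm high; origin under its centre.
- brush: Bystander: brush lying at the left; origin under its middle.
- cane_split: Bystander: split of cane lying at the right, 160 x 18 x 9 mm; origin under its centre.
- gauge: Bystander: steel sliding gauge lying flat, 150 mm long, up to 45 mm wide; origin under its middle.
- wood_block: Bystander: dark wooden block, 60 x 45 x 30 mm; origin under its centre.
Mind the look-alikes: they are no part of the job. Leave any black or pink look-alike of the press alone. Of the things that look like the clip, the middle-sized one is meant.

How it is judged:
By the outcome, as a careful person would: the job done as asked, in the order asked, and still so for the second after the job is handed in, while the arm keeps its last pose, push and grip.
It also fails if it takes over 54 s, if anything falls off the work surface, if the arm or the gripper's body presses on something with over 40 N, if the wrist force passes 120 N, or if a joint passes its speed limit or range.

## Working session

There is one attempt and no reset: what is moved stays moved. The work goes in short steps, Python scripts to look and compute and a tool call to move; the robot and the scene stay as the last step left them, time stands still between calls to the robot, and variables do not carry over. Pictures are saved under pics/ and viewed, and the job is handed in when it is done.

Besides the shell and the picture viewer there is one more tool, called after "Emit:" by a JSON object that holds its "name" and its "arguments", one argument or row to a line. arm_command: Moves the arm, as the interface text tells. Its arguments: {"type":"object","properties":{"increments":{"type":"array","items":{"type":"array"}},"gripper":{"type":"number"}},"required":["increments"]}

```bash
ls; mkdir -p pics
python3 - <<'E'
from workcell import *
import cv2
o=get_obs();print(o)
for n in["top","side","wrist"]:
    im=get_image(n);cv2.imwrite(f"pics/{n}0.png",im[:,:,::-1])
    print(n,camera_params(n))
E
```

```text
pics
{'t': 0.0, 'qpos': array([ 1.14900129e+00,  4.23828945e-01,  1.63068597e+00, -3.20546593e-05,
        1.08858841e+00, -1.90435357e-02]), 'qvel': array([ 0.00042304,  0.00020831, -0.00021294,  0.00131282, -0.00183733,
        0.00125887]), 'joint_torque': array([-4.74551216e-04, -5.44619787e+01, -2.73672509e+01,  6.43221941e-02,
        2.28555588e-02, -7.39063262e-05]), 'ee_pos': array([244.75263582, 574.48290882, 221.91070617]), 'orientation': array([ 2.62017025e+00,  1.73178419e+00, -1.97979770e-03]), 'ft_force': array([-0.32705523, -0.15253278,  0.11739493]), 'moment': array([-0.01949735, -0.00504674, -0.02421242]), 'width': 88.05620502329737}
top {'K': array([[465.92002532,   0.        , 317.13111063],
       [  0.        , 465.92002532, 229.213724  ],
       [  0.        ,   0.        ,   1.        ]]), 'rvec': array([ 2.17717178, -2.1756823 ,  0.11288814]), 'tvec': array([  -7.2843672 ,  523.49264573, 1115.79474188])}
side {'K': array([[613.49431587,   0.        , 314.53905843],
       [  0.        , 613.49431587, 235.88311237],
       [  0.        ,   0.        ,   1.        ]]), 'rvec': array([ 2.34377068, -0.16754254,  0.06352376]), 'tvec': array([-531.17132959,  150.07954299, 1536.74822237])}
wrist {'K': array([[385.93388861,   0.        , 318.80357377],
       [  0.        , 385.93388861, 241.90379612],
       [  0.        ,   0.        ,   1.        ]]), 'T_tool_cam': array([[ 9.99999341e-01,  1.73470067e-05, -1.14821834e-03,
        -1.96979820e-01],
       [ 3.05515719e-04,  9.59830949e-01,  2.80578788e-01,
        -7.75757940e+01],
       [ 1.10696270e-03, -2.80578954e-01,  9.59830311e-01,
        -1.61198192e+02],
       [ 0.00000000e+00,  0.00000000e+00,  0.00000000e+00,
         1.00000000e+00]])}
```

View pics/top0.png

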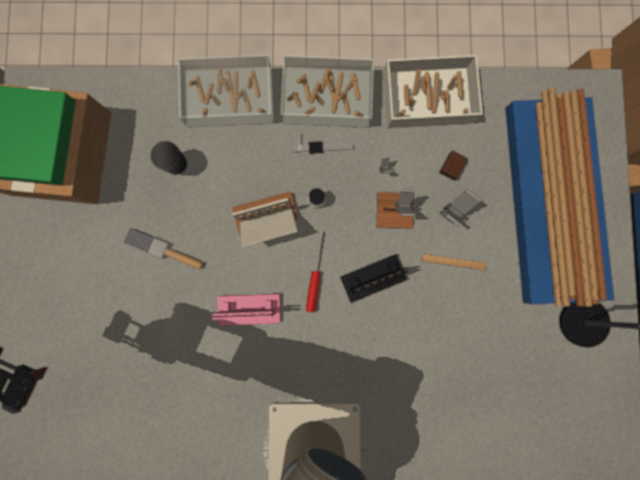

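View pics/side0.png

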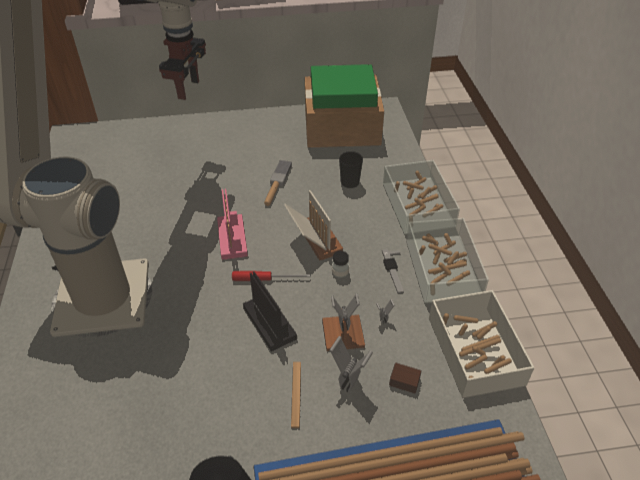

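View pics/wrist0.png

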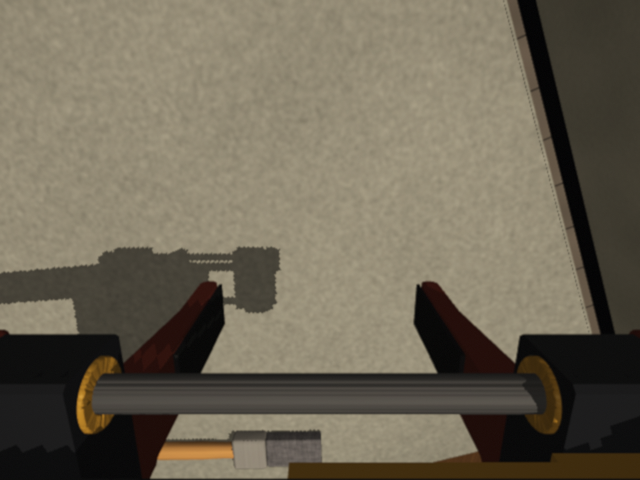

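The top view shows the brown press at about (265,218) with its front board leaning toward the robot. The rest with the middle-sized clip is at (395,210), a small clip at (388,165) and a large one at (463,207). I'll zoom in next.

```bash
cat > h.py <<'E'
from workcell import *
import cv2, numpy as np
from scipy.spatial.transform import Rotation as R
def cam(n,o=None):
    c=camera_params(n)
    if n=="wrist":
        T=np.eye(4);T[:3,:3]=R.from_rotvec(o["orientation"]).as_matrix();T[:3,3]=o["ee_pos"]
        M=np.linalg.inv(T@c["T_tool_cam"]);return c["K"],M[:3,:3],M[:3,3]
    return c["K"],cv2.Rodrigues(c["rvec"])[0],c["tvec"]
def proj(C,P):
    K,Rm,t=C;q=(np.atleast_2d(P)@Rm.T+t)@K.T;return q[:,:2]/q[:,2:]
def ray(C,uv):
    K,Rm,t=C;d=Rm.T@np.linalg.inv(K)@np.array([uv[0],uv[1],1.]);return -Rm.T@t,d/np.linalg.norm(d)
def onz(C,uv,z):
    c,d=ray(C,uv);return c+d*(z-c[2])/d[2]
def tri(A,a,B,b):
    p,d=ray(A,a);q,e=ray(B,b)
    s=np.linalg.lstsq(np.c_[d,-e],q-p,rcond=None)[0]
    x,y=p+s[0]*d,q+s[1]*e;return (x+y)/2,np.linalg.norm(x-y)
def crop(im,x0,y0,w,h,k,name):
    c=im[y0:y0+h,x0:x0+w,:3]
    cv2.imwrite(name,cv2.resize(c,None,fx=k,fy=k,interpolation=cv2.INTER_CUBIC))
E
python3 - <<'E'
from h import *
t=cv2.imread("pics/top0.png");s=cv2.imread("pics/side0.png")
crop(t,220,180,100,75,8,"pics/t_press.png")
crop(t,360,145,130,95,6,"pics/t_clip.png")
crop(s,280,180,80,90,6,"pics/s_press.png")
crop(s,310,280,80,80,7,"pics/s_clip.png")
E
```

```text
(no output)
```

View pics/t_press.png

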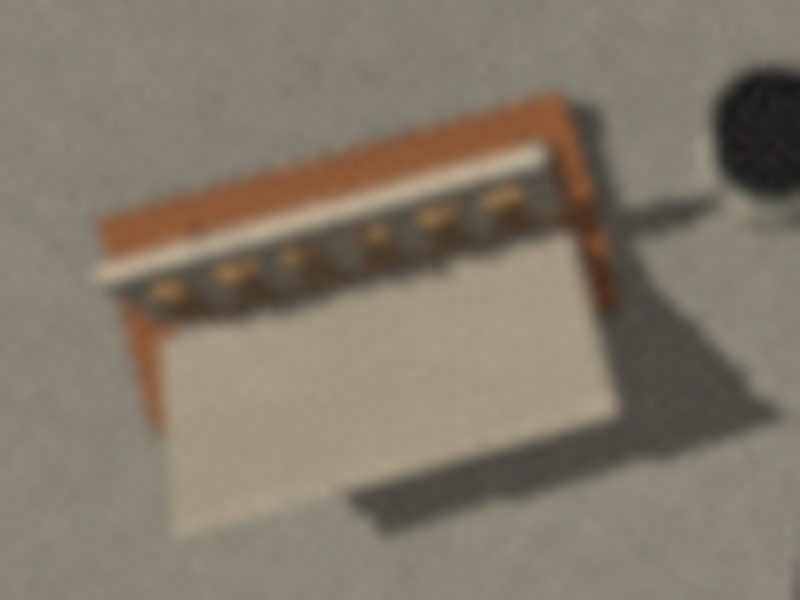

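View pics/t_clip.png

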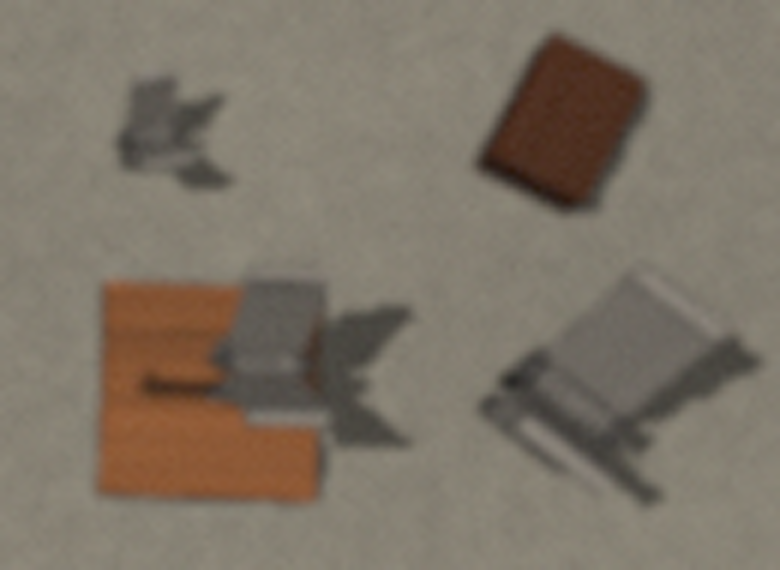

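View pics/s_press.png

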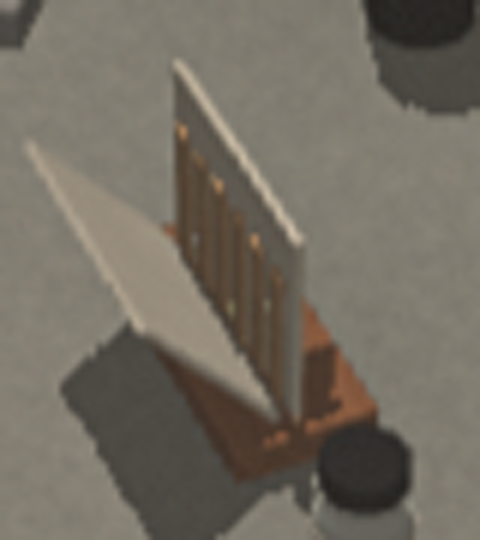

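View pics/s_clip.png

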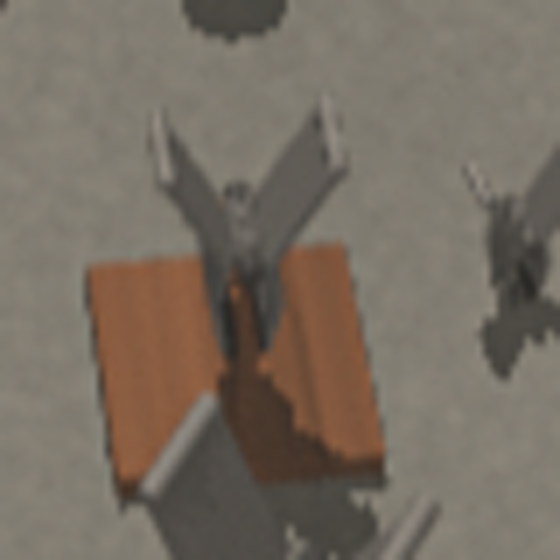

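Run:
```python
from h import *
np.set_printoptions(precision=1,suppress=True)
T=cam("top");S=cam("side")
print("cams",ray(T,(317,229))[0],ray(S,(0,0))[0])
tp=lambda x,y:(220+x/8-.5,180+y/8-.5); sp=lambda x,y:(280+x/6-.5,180+y/6-.5)
tc=lambda x,y:(360+x/6-.5,145+y/6-.5); sc=lambda x,y:(310+x/7-.5,280+y/7-.5)
print("back L",tri(T,tp(100,272),S,sp(177,62)),onz(T,tp(100,272),125))
print("back R",tri(T,tp(548,152),S,sp(300,240)),onz(T,tp(548,152),125))
print("leaf L",tri(T,tp(172,533),S,sp(30,145)))
print("leaf R",tri(T,tp(620,412),S,sp(143,330)))
for p in [(100,220),(560,95),(615,310),(155,432)]: print("foot",onz(T,tp(*p),20))
for p in [(105,283),(98,493),(318,500),(322,282)]: print("rest",onz(T,tc(*p),12))
for p in [(245,275),(325,280),(250,418),(325,420)]: print("handle z133",onz(T,tc(*p),133))
for p in [(155,110),(165,180),(325,98),(340,165)]: print("side handle z133",onz(S,sc(*p),133))
print("pin?",onz(T,tc(215,355),88),onz(T,tc(300,360),88), onz(S,sc(237,185),88))
```

```text
cams [ 414.8    2.5 1160.6] [  392.8 -1054.7  1183. ]
back L (array([548.7, 184.4, 124.6]), np.float64(0.7655859310906076)) [549.  184.3 125. ]
back R (array([583.2,  59.2, 127.4]), np.float64(0.7873983929058528)) [583.2  59.3 125. ]
leaf L (array([478.7, 167. ,  99.5]), np.float64(2.450875618519383))
leaf R (array([513. ,  39.6, 103.4]), np.float64(2.2849749429059996))
foot [578.8 203.1  20. ]
foot [618.1  61.5  20. ]
foot [551.1  44.2  20. ]
foot [513.2 185.1  20. ]
rest [ 619.1 -156.6   12. ]
rest [ 531.2 -152.6   12. ]
rest [ 528.4 -243.7   12. ]
rest [ 619.7 -247.1   12. ]
handle z133 [ 600.7 -192.1  133. ]
handle z133 [ 598.9 -222.   133. ]
handle z133 [ 547.  -193.1  133. ]
handle z133 [ 546.3 -220.9  133. ]
side handle z133 [ 548.5 -190.4  133. ]
side handle z133 [ 547.1 -218.9  133. ]
side handle z133 [ 602.8 -193.3  133. ]
side handle z133 [ 602.3 -220.8  133. ]
pin? [ 577.4 -188.5   88. ] [ 575.5 -221.5   88. ] [ 576.5 -188.5   88. ]
```

Measured: press origin is about (562,121) with yaw about 15.3°. The board edge midpoint is at (496,103,101), so the lean is about 0.68 and the hinge-to-edge radius is 102 mm, against 103 given. The clip pin is about (574.5,-206.5,88) with yaw about -2°. The back-board length (129.8), the tops (125) and the handle span (54 between bars) all agree with the given sizes. Now I'll turn the tool to the press yaw and close the fingers.

Emit:
{"name": "arm_command", "arguments": {
  "increments": [
    [[0,0,0],7.4],
    [[0,0,0],7.4],
    [[0,0,0],7.4],
    [[0,0,0],7.4],
    [[0,0,0],7.4],
    [[0,0,0],7.4],
    [[0,0,0],7.4]
  ],
  "gripper": 0
}}

```text
t: 0.85
ee_pos: [244.1, 573.0, 219.6]
orientation: [3.116, 0.359, -0.005]
ft_force: [0.4, 0.0, 0.2]
width: 35.4
```

```bash
cat >> h.py <<'E'
def to(target,yawdeg=None):
    """tool-axis shift (cm) from the present pose to a world point; turn to get tool x to yaw"""
    o=get_obs();M=R.from_rotvec(o["orientation"]).as_matrix()
    d=M.T@(np.array(target)-o["ee_pos"])/10
    y=np.degrees(np.arctan2(M[1,0],M[0,0]))
    print("t%.2f pos"%o["t"],o["ee_pos"].round(1),"yaw %.2f"%y,"tilt",(M[:,2]*1000).round(1),"width %.1f"%o["width"],"F",o["ft_force"].round(1))
    print("shift cm",d.round(2),"turn",None if yawdeg is None else round((y-yawdeg+90)%180-90,2))
E
python3 - <<'E'
from h import *
to((451,90,222),15.3)
T=cam("top")
for uv in [(212,318),(282,318),(282,295),(218,297)]:print(onz(T,uv,20).round(),onz(T,uv,100).round())
E
```

```text
t0.85 pos [244.1 573.  219.6] yaw 13.15 tilt [   -2.5    -5.6 -1000. ] width 35.4 F [0.4 0.  0.2]
shift cm [ 9.160e+00  5.174e+01 -2.000e-02] turn -2.15
[309. 246.  20.] [316. 229. 100.]
[309.  78.  20.] [316.  72. 100.]
[364.  78.  20.] [367.  73. 100.]
[359. 233.  20.] [363. 217. 100.]
```

Emit:
{"name": "arm_command", "arguments": {
  "increments": [
    [[0.6,3.5,0],-1],
    [[0.6,3.5,0],-1],
    [[0.6,3.5,0],0],
    [[0.6,3.5,0],0],
    [[0.6,3.5,0],0],
    [[0.6,3.5,0],0],
    [[0.6,3.5,0],0],
    [[0.6,3.5,0],0],
    [[0.6,3.5,0],0],
    [[0.6,3.5,0],0],
    [[0.6,3.5,0],0],
    [[0.6,3.5,0],0],
    [[0.6,3.5,0],0]
  ]
}}

```text
t: 2.15
ee_pos: [439.2, 140.0, 219.3]
orientation: [3.107, 0.42, -0.007]
ft_force: [-0.3, 0.5, -0.1]
width: 0.3
```

Run:
```python
from h import *
to((451,90,200),15.3)
```

```text
t2.15 pos [439.2 140.  219.3] yaw 15.39 tilt [   -3.7    -6.4 -1000. ] width 0.3 F [-0.3  0.5 -0.1]
shift cm [-0.18  5.12  1.95] turn 0.09
```

Emit:
{"name": "arm_command", "arguments": {
  "increments": [
    [[0,2.5,1.5],0],
    [[0,2.5,2.0],0],
    [[0,0.4,3],0],
    [[0,0,3],0],
    [[0,0,3],0],
    [[0,0,1],0],
    [[0,0,0],0]
  ]
}}

```text
t: 2.85
ee_pos: [457.4, 80.4, 81.8]
orientation: [3.109, 0.408, 0.001]
ft_force: [-0.1, 0.4, -0.5]
width: 0.4
```

Run:
```python
from h import *
to((451,90,85),15.3)
o=get_obs();im=get_image("wrist");cv2.imwrite("pics/w1.png",im[:,:,::-1])
im=get_image("side");cv2.imwrite("pics/s1f.png",im[:,:,::-1]);crop(im[:,:,::-1],180,80,200,200,3,"pics/s1.png")
```

```text
t2.85 pos [457.4  80.4  81.8] yaw 14.96 tilt [    1.6    -5.8 -1000. ] width 0.4 F [-0.1  0.4 -0.5]
shift cm [-0.37 -1.1  -0.33] turn -0.34
```

View pics/w1.png

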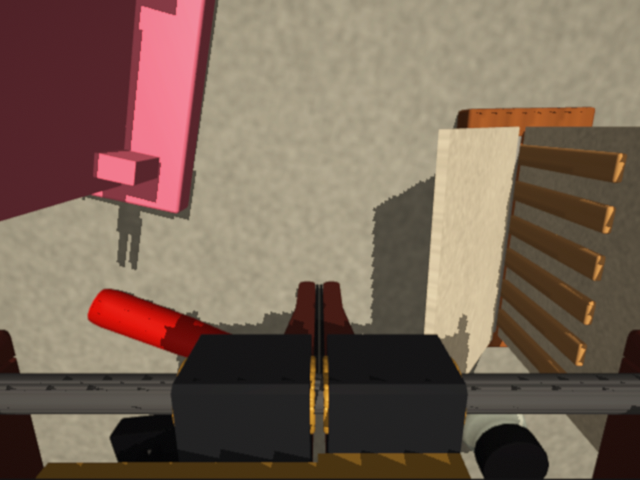

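View pics/s1.png

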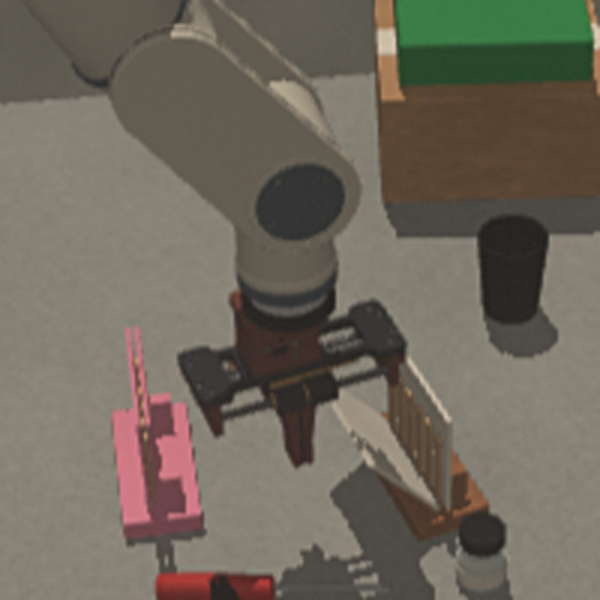

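The wrist view shows the closed fingertips at (320,283) and the leaning board's edge at columns 425–440. The fingers are clear, and the side view agrees. I'll centre on the board and push along the arc.

Emit:
{"name": "arm_command", "arguments": {
  "increments": [
    [[0.8,-0.6,-0.1],0],
    [[0.9,-0.5,-0.1],0],
    [[0.6,0,0],0],
    [[0.5,0,0],0],
    [[0.5,0,-0.2],0],
    [[0.5,0,-0.3],0]
  ]
}}

```text
t: 3.55
ee_pos: [497.2, 104.2, 95.2]
orientation: [3.109, 0.411, 0.016]
ft_force: [-1.0, -1.0, 0.8]
width: 0.5
```

```bash
cat >> h.py <<'E'
def pf(O=(562.2,120.7),yaw=15.3):
    o=get_obs();d=o["ee_pos"][:2]-np.array(O);a=np.radians(yaw)
    print("press frame TCP x %.1f y %.1f z %.1f"%(d[0]*np.cos(a)+d[1]*np.sin(a),-d[0]*np.sin(a)+d[1]*np.cos(a),o["ee_pos"][2]))
E
python3 - <<'E'
from h import *
to((451,90,85),15.3);pf()
o=get_obs();im=get_image("wrist");cv2.imwrite("pics/w2.png",im[:,:,::-1])
E
```

```text
t3.55 pos [497.2 104.2  95.2] yaw 15.07 tilt [  10.6   -4.2 -999.9] width 0.5 F [-1.  -1.   0.8]
shift cm [-4.84  0.17  0.98] turn -0.23
press frame TCP x -67.0 y 1.3 z 95.2
```

View pics/w2.png

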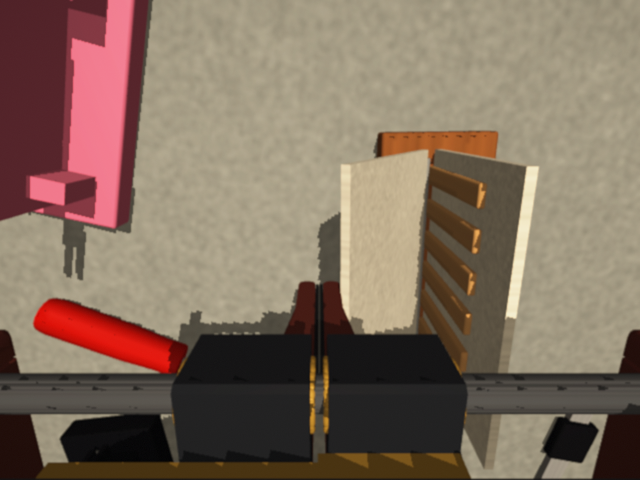

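In contact: the board has moved to about 0.5 rad, with the finger against the edge. Continuing along the arc.

Emit:
{"name": "arm_command", "arguments": {
  "increments": [
    [[0.4,0,-0.18],0],
    [[0.4,0,-0.18],0],
    [[0.4,0,-0.15],0],
    [[0.4,0,-0.12],0],
    [[0.4,0,-0.1],0],
    [[0.4,0,-0.08],0],
    [[0.4,0,-0.06],0]
  ]
}}

```text
t: 4.3
ee_pos: [527.4, 112.0, 105.6]
orientation: [3.109, 0.41, 0.018]
ft_force: [-1.0, -0.4, 1.1]
width: 0.6
```

Run:
```python
from h import *
to((451,90,85),15.3);pf()
o=get_obs();im=get_image("wrist");cv2.imwrite("pics/w3.png",im[:,:,::-1])
```

```text
t4.30 pos [527.4 112.  105.6] yaw 15.02 tilt [  12.1   -3.9 -999.9] width 0.6 F [-1.  -0.4  1.1]
shift cm [-7.97  0.13  1.97] turn -0.28
press frame TCP x -35.9 y 0.8 z 105.6
```

View pics/w3.png

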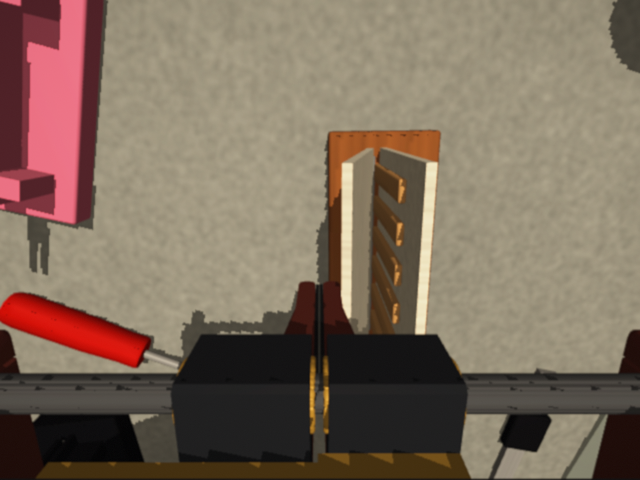

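Emit:
{"name": "arm_command", "arguments": {
  "increments": [
    [[0.3,0,-0.05],0],
    [[0.3,0,-0.04],0],
    [[0.3,0,-0.03],0],
    [[0.3,0,-0.02],0]
  ]
}}

```text
t: 4.75
ee_pos: [540.4, 115.5, 107.2]
orientation: [3.109, 0.41, 0.019]
ft_force: [-0.6, -0.6, 0.5]
width: 0.6
```

Run:
```python
from h import *
to((451,90,85),15.3);pf()
```

```text
t4.75 pos [540.4 115.5 107.2] yaw 15.03 tilt [  12.6   -3.7 -999.9] width 0.6 F [-0.6 -0.6  0.5]
shift cm [-9.32  0.13  2.12] turn -0.27
press frame TCP x -22.4 y 0.8 z 107.2
```

Emit:
{"name": "arm_command", "arguments": {
  "increments": [
    [[0.15,0,0],0],
    [[0.15,0,0],0]
  ]
}}

```text
t: 4.95
ee_pos: [543.9, 116.4, 107.2]
orientation: [3.109, 0.41, 0.019]
ft_force: [-0.3, -0.1, 0.7]
width: 0.4
```

Run:
```python
from h import *
to((451,90,85),15.3);pf()
o=get_obs();im=get_image("wrist");cv2.imwrite("pics/w4.png",im[:,:,::-1])
```

```text
t4.95 pos [543.9 116.4 107.2] yaw 15.03 tilt [  12.9   -3.7 -999.9] width 0.4 F [-0.3 -0.1  0.7]
shift cm [-9.68  0.13  2.11] turn -0.27
press frame TCP x -18.8 y 0.7 z 107.2
```

View pics/w4.png

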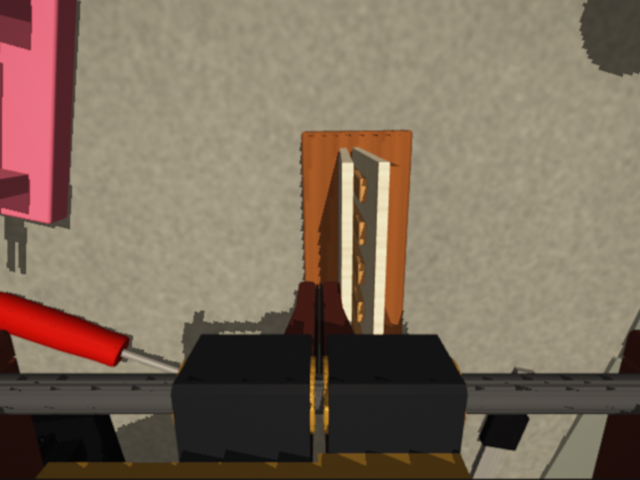

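Emit:
{"name": "arm_command", "arguments": {
  "increments": [
    [[0.15,0,0],0],
    [[0.12,0,0],0]
  ]
}}

```text
t: 5.2
ee_pos: [546.7, 117.2, 107.2]
orientation: [3.109, 0.41, 0.019]
ft_force: [-1.0, -0.2, -0.5]
width: 0.6
```

Emit:
{"name": "arm_command", "arguments": {
  "increments": [
    [[0.1,0,0],0]
  ]
}}

```text
t: 5.3
ee_pos: [547.7, 117.5, 107.3]
orientation: [3.109, 0.41, 0.019]
ft_force: [-1.2, 0.3, 1.0]
width: 0.1
```

Run:
```python
from h import *
to((451,90,85),15.3);pf()
```

```text
t5.30 pos [547.7 117.5 107.3] yaw 15.03 tilt [  12.9   -3.7 -999.9] width 0.1 F [-1.2  0.3  1. ]
shift cm [-10.08   0.13   2.11] turn -0.27
press frame TCP x -14.8 y 0.7 z 107.3
```

Emit:
{"name": "arm_command", "arguments": {
  "increments": [
    [[0.1,0,0],0]
  ]
}}

```text
t: 5.4
ee_pos: [548.8, 117.8, 107.3]
orientation: [3.109, 0.41, 0.019]
ft_force: [-0.4, 0.7, 0.6]
width: 0.8
```

Emit:
{"name": "arm_command", "arguments": {
  "increments": [
    [[0.1,0,0],0]
  ]
}}

```text
t: 5.5
ee_pos: [549.1, 117.9, 107.2]
orientation: [3.109, 0.41, 0.017]
ft_force: [-3.9, -1.3, 3.2]
width: 0.3
```

Emit:
{"name": "arm_command", "arguments": {
  "increments": [
    [[0.1,0,0],0]
  ]
}}

```text
t: 5.6
ee_pos: [549.1, 117.9, 107.1]
orientation: [3.109, 0.41, 0.013]
ft_force: [-4.1, -1.6, 4.4]
width: 0.7
```

Run:
```python
from h import *
to((451,90,85),15.3);pf()
o=get_obs();im=get_image("wrist");cv2.imwrite("pics/w5.png",im[:,:,::-1])
```

```text
t5.60 pos [549.1 117.9 107.1] yaw 15.04 tilt [   9.2   -4.6 -999.9] width 0.7 F [-4.1 -1.6  4.4]
shift cm [-10.22   0.14   2.13] turn -0.26
press frame TCP x -13.3 y 0.8 z 107.1
```

View pics/w5.png

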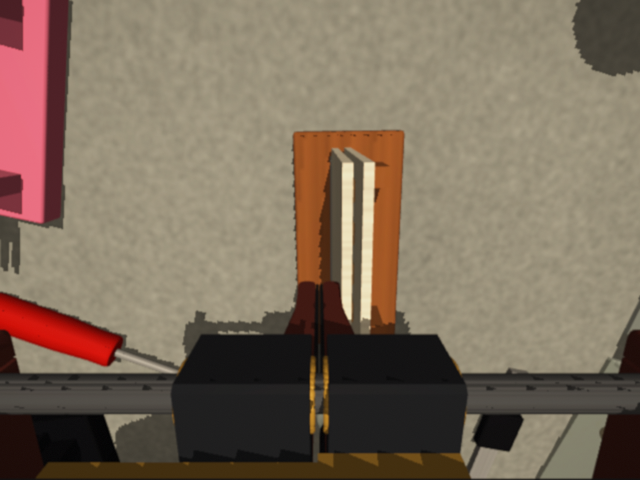

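The wrist view shows both top edges parallel. The slabs are at columns 342–353 and 363–375 with a slip gap of 353–363, so 4/4/4 mm: shut at the stop, with a 4 N reaction. One firmer push to be sure.

Emit:
{"name": "arm_command", "arguments": {
  "increments": [
    [[0.25,0,0],0],
    [[0.25,0,0],0]
  ]
}}

```text
t: 5.85
ee_pos: [549.1, 118.0, 106.5]
orientation: [3.108, 0.411, -0.004]
ft_force: [-9.8, -2.6, 8.3]
width: 0.8
```

Run:
```python
from h import *
to((451,90,85),15.3);pf()
o=get_obs();im=get_image("wrist");cv2.imwrite("pics/w6.png",im[:,:,::-1])
W=cam("wrist",o)
np.set_printoptions(precision=1,suppress=True)
g=im.astype(int)
for v in (180,220,260,300):
    print(v,[tuple(g[v,u]) for u in (335,)], "".join('#' if g[v,u].min()>140 and g[v,u,0]>190 else '.' for u in range(325,385)))
im=get_image("side");crop(im[:,:,::-1],250,150,120,120,5,"pics/s6.png")
```

```text
t5.85 pos [549.1 118.  106.5] yaw 15.06 tilt [   -1.3    -7.2 -1000. ] width 0.8 F [-9.8 -2.6  8.3]
shift cm [-10.19   0.14   2.18] turn -0.24
press frame TCP x -13.3 y 0.8 z 106.5
180 [(np.int64(84), np.int64(76), np.int64(61))] .................###########..........###########...........
220 [(np.int64(84), np.int64(75), np.int64(60))] .................##########...........##########............
260 [(np.int64(83), np.int64(74), np.int64(60))] .................##########..........##########.............
300 [(np.int64(63), np.int64(25), np.int64(19))] .................#########..........##########..............
```

View pics/s6.png

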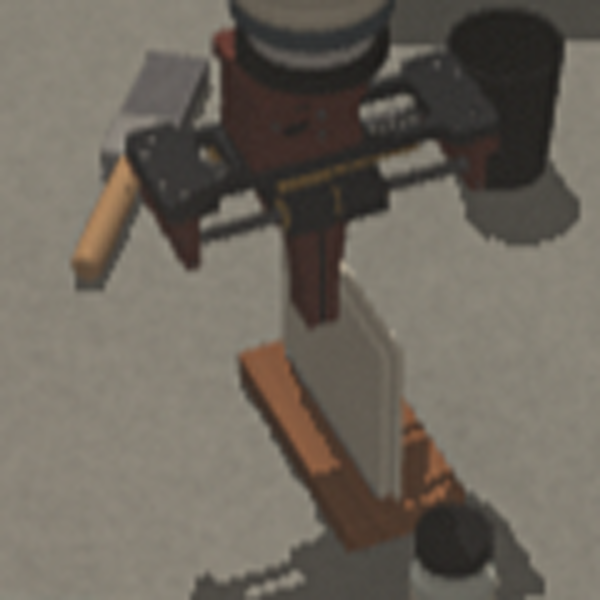

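The side view shows both boards upright and together, with the fingers on the robot side. Backing off level, then up.

Emit:
{"name": "arm_command", "arguments": {
  "increments": [
    [[-0.5,0,0],0],
    [[-1,0,0],0],
    [[-1,0,0],0],
    [[-1,0,-1],0],
    [[0,0,-3],0],
    [[0,0,-4],0],
    [[0,0,-4],0]
  ],
  "gripper": 1
}}

```text
t: 6.65
ee_pos: [507.9, 107.9, 226.1]
orientation: [3.107, 0.41, -0.018]
ft_force: [0.4, 0.5, 1.1]
width: 52.9
```

Run:
```python
from h import *
np.set_printoptions(precision=1,suppress=True)
to((574.5,-206.5,250),-2);pf()
o=get_obs();im=get_image("wrist");cv2.imwrite("pics/w7.png",im[:,:,::-1])
t=get_image("top");cv2.imwrite("pics/t7.png",t[:,:,::-1])
crop(t[:,:,::-1],220,150,100,110,6,"pics/t7c.png")
```

```text
t6.65 pos [507.9 107.9 226.1] yaw 15.04 tilt [ -10.5   -8.8 -999.9] width 52.9 F [0.4 0.5 1.1]
shift cm [-1.8 32.1 -2.2] turn 17.04
press frame TCP x -55.8 y 2.0 z 226.1
```

View pics/w7.png

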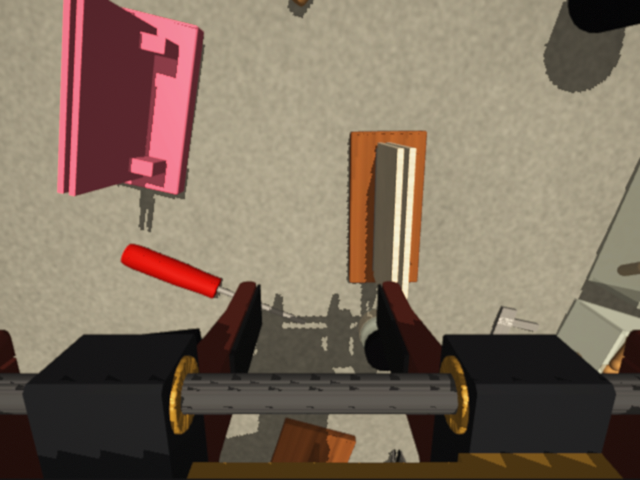

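View pics/t7c.png

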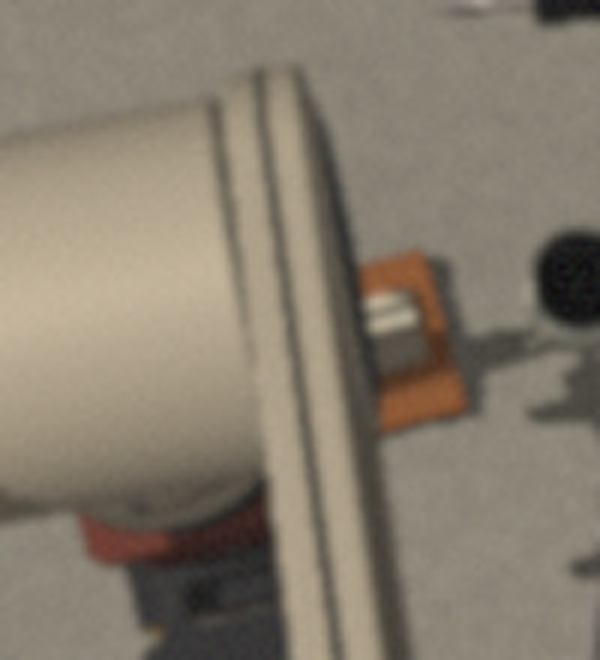

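The wrist view shows the two board tops side by side from about (398,145) down to (400,290), shut. Next I'll measure the edge from this view.

Run:
```python
from h import *
np.set_printoptions(precision=1,suppress=True)
o=get_obs()
# settled? reuse the picture pose printed earlier
im=cv2.imread("pics/w7.png")[:,:,::-1].astype(int)
W=cam("wrist",o)
m=((im.min(2)>140)&(im[:,:,0]>190)).astype(np.uint8);m[:, :370]=0;m[:,430:]=0;m[:130]=0;m[310:]=0
L=[];Rr=[]
for v in range(155,285,15):
    u=np.where(m[v])[0]
    print(v,u.min(),u.max(),len(u)); 
    a=onz(W,(u.min()-.5,v),125);b=onz(W,(u.max()+.5,v),125);L.append(a);Rr.append(b)
L=np.array(L);Rr=np.array(Rr);d=L[0]-L[-1];print("yaw",np.degrees(np.arctan2(-d[0],d[1])),"width",np.linalg.norm(np.cross((L[0]-L[-1])/np.linalg.norm(d),Rr-L),axis=1))
v=np.where(m.any(1))[0];print("rows",v.min(),v.max(),[np.where(m[k])[0] for k in (v.min(),v.min()+3)])
print("L",L[[0,-1]],"R",Rr[[0,-1]])
vt=146; print("far end",onz(W,(395,vt),125),onz(W,(411,vt+3),125))
crop(im[:,:,::-1].astype(np.uint8),340,120,100,100,6,"pics/w7c.png")
```

```text
155 397 415 14
170 397 414 12
185 396 413 12
200 395 412 12
215 395 411 12
230 394 410 12
245 393 409 11
260 393 409 12
275 392 408 12
yaw 15.901270889663527 width [12.8 12.3 12.4 12.5 12.  12.1 12.3 12.4 12.6]
rows 148 297 [array([398, 399, 400, 401, 402, 410, 411, 412, 413, 414, 415]), array([398, 399, 400, 401, 402, 403, 410, 411, 412, 413, 414, 415])]
L [[546.2 179.6 125. ]
 [569.9  96.1 125. ]] R [[558.5 182.9 125. ]
 [582.1  99.4 125. ]]
far end [543.3 184.9 125. ] [554.3 185.8 125. ]
```

View pics/w7c.png

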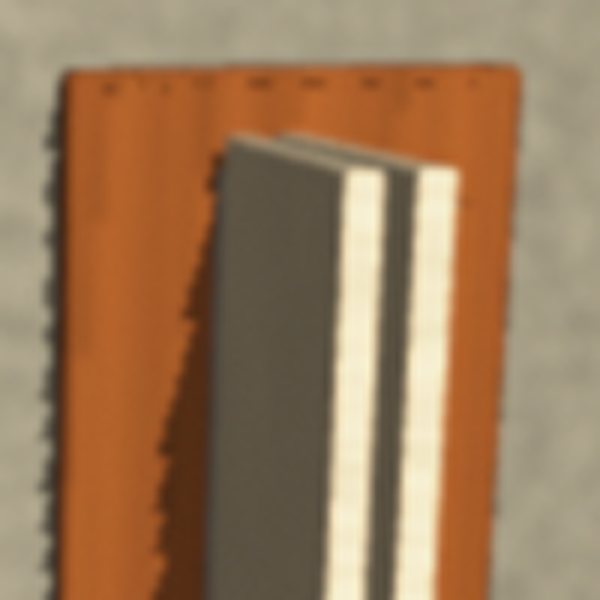

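The edge band is 12.4 mm wide at yaw 15.9°, so the press is shut. The edge centre from this view is about (568,122). Now I'll move over the clip, turning to -2° on the way.

Emit:
{"name": "arm_command", "arguments": {
  "increments": [
    [[0,0,-1],5.6],
    [[0,0,-1],5.6],
    [[0,0,0],5.6],
    [[0,0,0],0]
  ],
  "gripper": 1
}}

```text
t: 7.15
ee_pos: [510.1, 108.5, 253.5]
orientation: [3.135, -0.064, 0.009]
ft_force: [0.2, -0.0, 0.1]
width: 87.4
```

Run:
```python
from h import *
to((574.5,-206.5,240),-2)
```

```text
t7.15 pos [510.1 108.5 253.5] yaw -2.35 tilt [    5.5    -5.6 -1000. ] width 87.4 F [ 0.2 -0.   0.1]
shift cm [ 7.72 31.2   1.57] turn -0.35
```

Emit:
{"name": "arm_command", "arguments": {
  "increments": [
    [[0.9,3.2,0],0],
    [[0.9,3.2,0],0],
    [[0.9,3.2,0],0],
    [[0.9,3.2,0],0],
    [[0.9,3.2,0],0],
    [[0.9,3.2,0],0],
    [[0.9,3.2,0.5],0],
    [[0.7,2,0.5],0],
    [[0,0,0],0],
    [[0,0,0],0]
  ]
}}

```text
t: 8.15
ee_pos: [569.6, -146.0, 241.4]
orientation: [3.137, -0.017, 0.003]
ft_force: [-0.5, -0.4, 0.6]
width: 88.0
```

Run:
```python
from h import *
np.set_printoptions(precision=1,suppress=True)
to((574.5,-206.5,240),-2)
o=get_obs();im=get_image("wrist");cv2.imwrite("pics/w8.png",im[:,:,::-1]);np.save("w8pose.npy",np.r_[o["ee_pos"],o["orientation"]])
to((574.5,-206.5,240),-2)
```

```text
t8.15 pos [ 569.6 -146.   241.4] yaw -0.61 tilt [    1.9    -4.3 -1000. ] width 88.0 F [-0.5 -0.4  0.6]
shift cm [0.6 6.  0.2] turn 1.39
t8.20 pos [ 569.5 -145.7  241.4] yaw -0.59 tilt [    1.8    -4.4 -1000. ] width 88.0 F [-0.6 -0.3 -0.3]
shift cm [0.6 6.1 0.2] turn 1.41
```

View pics/w8.png

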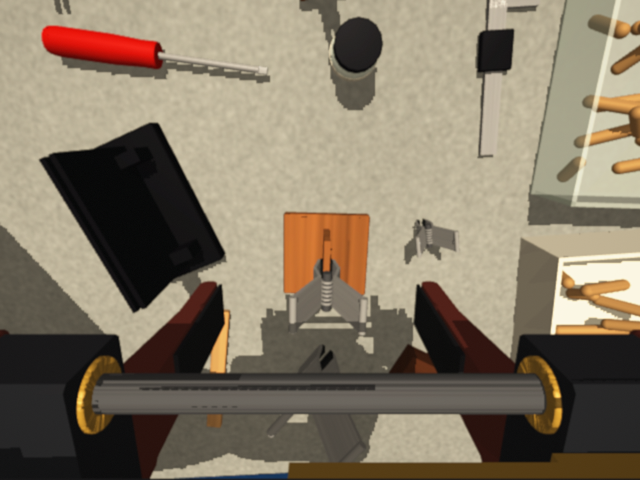

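The wrist view shows the clip on the rest: handle bars at about columns 292 and 364, rows 295–328, with the pin and spring at (326,265–305).

Run:
```python
from h import *
im=cv2.imread("pics/w8.png");crop(im,270,200,110,140,5,"pics/w8c.png")
```

View pics/w8c.png

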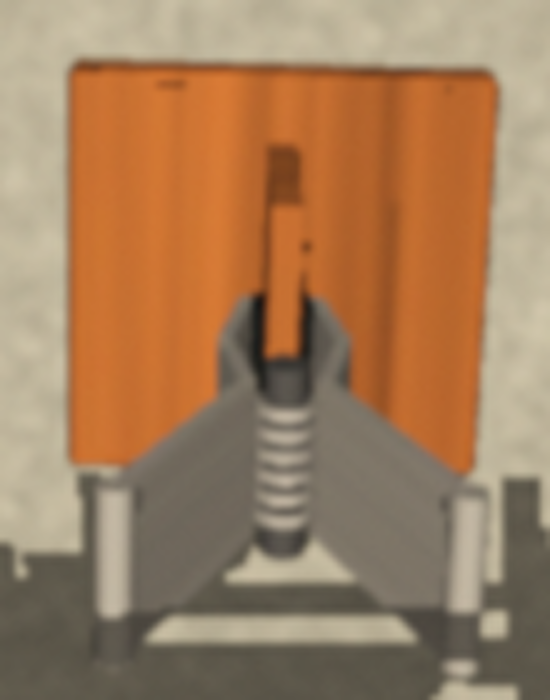

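Run:
```python
from h import *
np.set_printoptions(precision=1,suppress=True)
p=np.load("w8pose.npy");W=cam("wrist",{"ee_pos":p[:3],"orientation":p[3:]})
f=lambda x,y,z:onz(W,(270+x/5-.5,200+y/5-.5),z)
a=[f(114,485,135),f(108,662,135),f(470,490,135),f(460,672,135)]
print("bars",a, "mid",np.mean(a,0))
for q in (a[0]-a[1],a[2]-a[3]):print("yaw",np.degrees(np.arctan2(-q[0],q[1])))
b=[f(287,365,88),f(282,548,88)];print("pin",b,np.mean(b,0))
c=[f(72,65,12),f(495,75,12),f(72,462,12),f(470,470,12)];print("rest",c)
```

```text
bars [array([ 548.5, -190.6,  135. ]), array([ 546.7, -220.6,  135. ]), array([ 602.3, -192.1,  135. ]), array([ 601.4, -223. ,  135. ])] mid [ 574.7 -206.6  135. ]
yaw -3.534634144977923
yaw -1.621918524358045
pin [array([ 575.7, -189.8,   88. ]), array([ 574.6, -224.8,   88. ])] [ 575.1 -207.3   88. ]
rest [array([ 533.1, -152.5,   12. ]), array([ 620.5, -155.6,   12. ]), array([ 529.9, -241.4,   12. ]), array([ 617.3, -244.3,   12. ])]
```

Emit:
{"name": "arm_command", "arguments": {
  "increments": [
    [[0.2,1.8,0],0.8],
    [[0.2,1.8,0],0.7],
    [[0.1,1.6,0],0],
    [[0,0,0],0],
    [[0,0,0],0]
  ]
}}

```text
t: 8.7
ee_pos: [573.5, -200.2, 242.4]
orientation: [3.136, -0.054, 0.004]
ft_force: [-0.1, 0.2, 0.3]
width: 87.8
```

Run:
```python
from h import *
to((574.8,-206.8,116),-2.3)
```

```text
t8.70 pos [ 573.5 -200.2  242.4] yaw -1.96 tilt [    2.7    -4.7 -1000. ] width 87.8 F [-0.1  0.2  0.3]
shift cm [ 0.12  0.6  12.64] turn 0.34
```

Emit:
{"name": "arm_command", "arguments": {
  "increments": [
    [[0.1,0.5,1.5],0.3],
    [[0,0,2],0],
    [[0,0,2],0],
    [[0,0,1.5],0],
    [[0,0,0.8],0],
    [[0,0,0],0]
  ]
}}

```text
t: 9.3
ee_pos: [573.7, -205.0, 157.7]
orientation: [3.137, -0.062, 0.002]
ft_force: [0.7, 1.0, 0.4]
width: 87.7
```

Run:
```python
from h import *
to((574.8,-206.8,116),-2.3)
```

```text
t9.30 pos [ 573.7 -205.   157.7] yaw -2.26 tilt [    1.4    -3.9 -1000. ] width 87.7 F [0.7 1.  0.4]
shift cm [0.11 0.15 4.17] turn 0.04
```

Emit:
{"name": "arm_command", "arguments": {
  "increments": [
    [[0.1,0.1,1.0],0],
    [[0,0,1.2],0],
    [[0,0,1.0],0],
    [[0,0,0.5],0],
    [[0,0,0],0]
  ]
}}

```text
t: 9.8
ee_pos: [575.6, -206.3, 118.3]
orientation: [3.137, -0.061, 0.005]
ft_force: [0.2, 0.0, 0.4]
width: 87.9
```

Run:
```python
from h import *
to((574.8,-206.8,116),-2.3)
im=get_image("wrist");cv2.imwrite("pics/w9.png",im[:,:,::-1])
im=get_image("side");crop(im[:,:,::-1],260,220,160,150,5,"pics/s9.png")
```

```text
t9.80 pos [ 575.6 -206.3  118.3] yaw -2.23 tilt [    3.     -4.4 -1000. ] width 87.9 F [0.2 0.  0.4]
shift cm [-0.08  0.05  0.23] turn 0.07
```

View pics/w9.png

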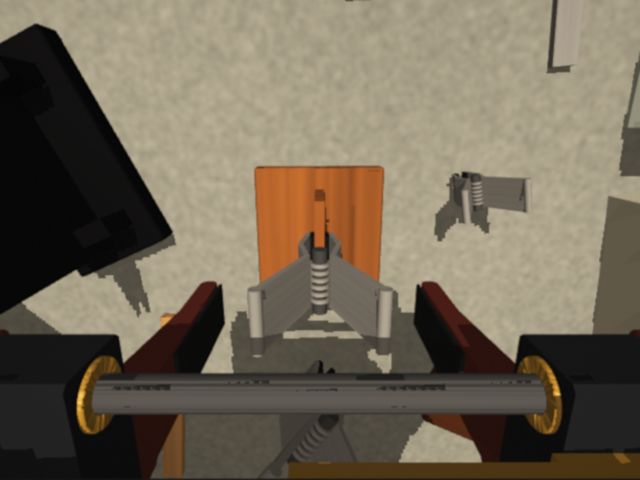

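View pics/s9.png

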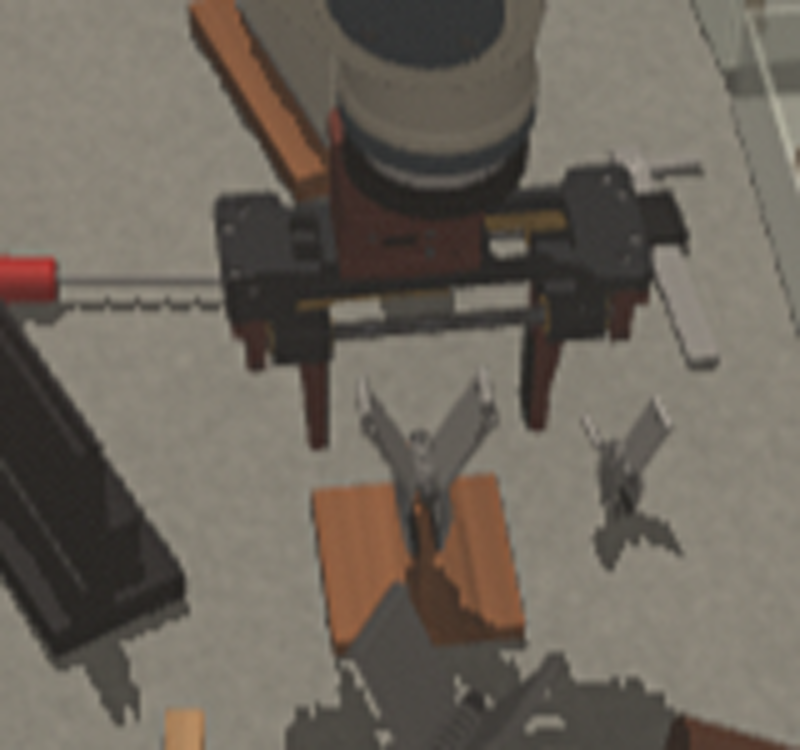

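The handles at columns 255 and 385 sit midway between the pads (222 and 418), and the side view agrees. Squeezing.

Emit:
{"name": "arm_command", "arguments": {
  "increments": [
    [[0,0,0],0],
    [[0,0,0],0],
    [[0,0,0],0],
    [[0,0,0],0],
    [[0,0,0],0],
    [[0,0,0],0],
    [[0,0,0],0],
    [[0,0,0],0],
    [[0,0,0],0],
    [[0,0,0],0],
    [[0,0,0],0],
    [[0,0,0],0]
  ],
  "gripper": 0
}}

```text
t: 11.1
ee_pos: [576.8, -206.8, 120.8]
orientation: [3.135, -0.061, 0.01]
ft_force: [-0.1, 0.4, -0.3]
width: 14.5
```

Run:
```python
from h import *
to((574.8,-206.8,116),-2.3)
im=get_image("wrist");cv2.imwrite("pics/w10.png",im[:,:,::-1])
im=get_image("side");crop(im[:,:,::-1],260,220,160,150,5,"pics/s10.png")
```

```text
t11.10 pos [ 576.8 -206.8  120.8] yaw -2.23 tilt [    6.5    -5.7 -1000. ] width 14.5 F [-0.1  0.4 -0.3]
shift cm [-0.2   0.    0.48] turn 0.07
```

View pics/w10.png

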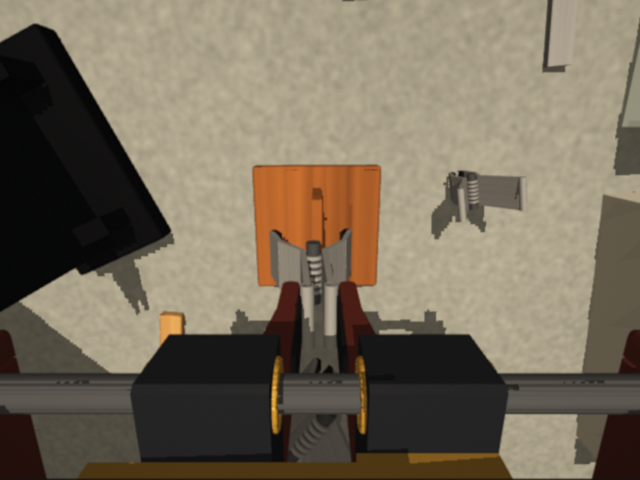

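View pics/s10.png

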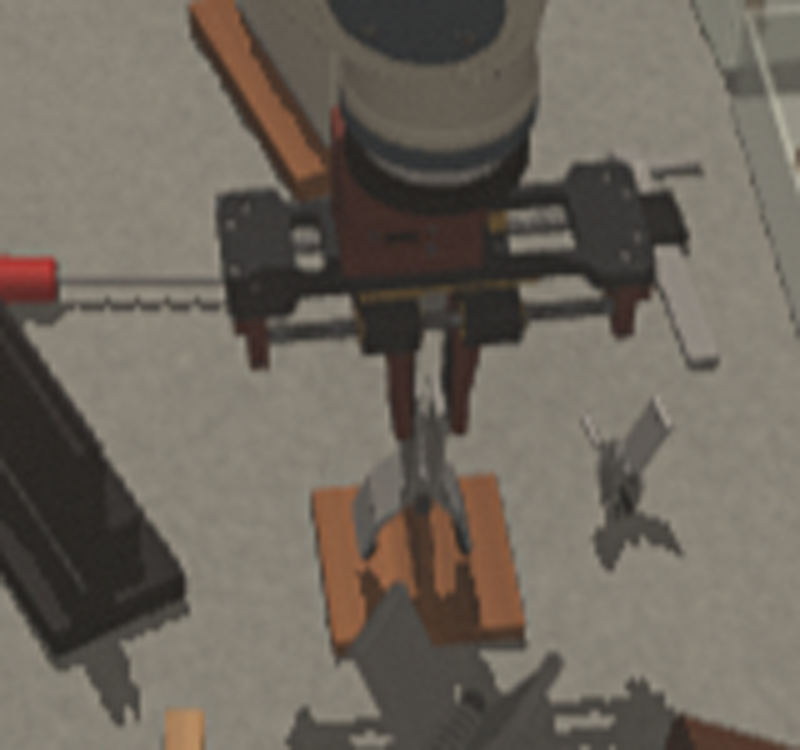

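The clip is squeezed open: in the side view the jaws gape on both sides of the fin, and in the wrist view the bars (308 and 330) are held between the pads. Lifting straight up.

Emit:
{"name": "arm_command", "arguments": {
  "increments": [
    [[0,0,-0.5],0],
    [[0,0,-0.8],0],
    [[0,0,-1.2],0],
    [[0,0,-1.5],0],
    [[0,0,-1.5],0],
    [[0,0,-1.5],0],
    [[0,0,-1.5],0],
    [[0,0,-1.5],0],
    [[0,0,-1],0],
    [[0,0,-0.5],0],
    [[0,0,0],0]
  ]
}}

```text
t: 12.3
ee_pos: [577.4, -206.6, 251.4]
orientation: [3.133, -0.061, 0.023]
ft_force: [-0.2, -0.2, -0.9]
width: 14.5
```

Run:
```python
from h import *
to((567,122,245),15.7)
im=get_image("wrist");cv2.imwrite("pics/w11.png",im[:,:,::-1])
im=get_image("side");crop(im[:,:,::-1],260,170,160,150,5,"pics/s11.png")
```

```text
t12.30 pos [ 577.4 -206.6  251.4] yaw -2.23 tilt [  14.4   -8.7 -999.9] width 14.5 F [-0.2 -0.2 -0.9]
shift cm [ -2.33 -32.8    0.34] turn -17.93
```

View pics/w11.png

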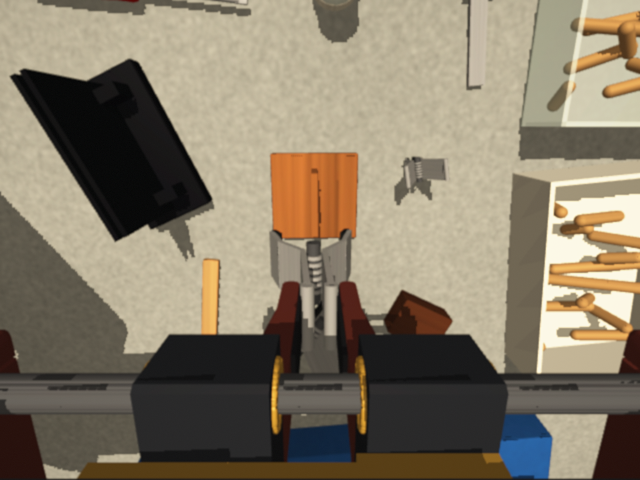

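View pics/s11.png

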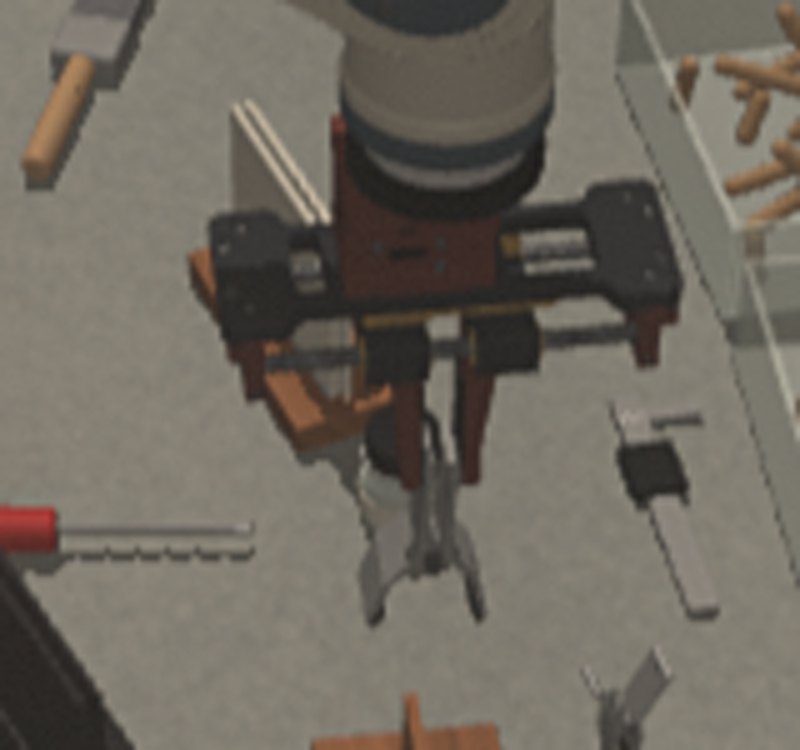

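```bash
cat >> h.py <<'E'
def onplane(C,uv,p0,n):
    c,d=ray(C,uv);return c+d*(np.dot(n,np.array(p0)-c)/np.dot(n,d))
E
python3 - <<'E'
from h import *
np.set_printoptions(precision=1,suppress=True)
S=cam("side");o=get_obs();W=cam("wrist",o);M=R.from_rotvec(o["orientation"]).as_matrix()
# tool coordinates
for n,u in (("tipL",(375,625)),("tipR",(482,620)),("pin end",(430,562)),("inL",(383,600)),("inR",(466,598))):
    for yy in (-222,-206.8):
        p=onplane(S,(260+u[0]/5-.5,170+u[1]/5-.5),(0,yy,0),(0,1,0));print(n,p,"tool",M.T@(p-o["ee_pos"]))
# wrist: bars at tool z about -15
im=cv2.imread("pics/w11.png");crop(im,250,210,120,130,5,"pics/w11c.png")
E
```

```text
tipL [ 549.  -222.   172.7] tool [-28.3  16.1  77.2]
tipL [ 551.8 -206.8  154.3] tool [-26.3   0.6  95.5]
tipR [ 595.7 -222.   168. ] tool [18.4 14.2 82.5]
tipR [ 599.4 -206.8  149.5] tool [ 21.2  -1.3 100.9]
pin end [ 571.7 -222.   209.8] tool [-5.1 15.5 40.4]
pin end [ 575.  -206.8  192. ] tool [-2.7  0.  58. ]
inL [ 552.1 -222.   188.6] tool [-24.9  16.1  61.3]
inL [ 555.  -206.8  170.5] tool [-22.8   0.6  79.4]
inR [ 588.1 -222.   183.8] tool [10.9 14.6 66.5]
inR [ 591.7 -206.8  165.6] tool [13.7 -0.8 84.7]
```

View pics/w11c.png

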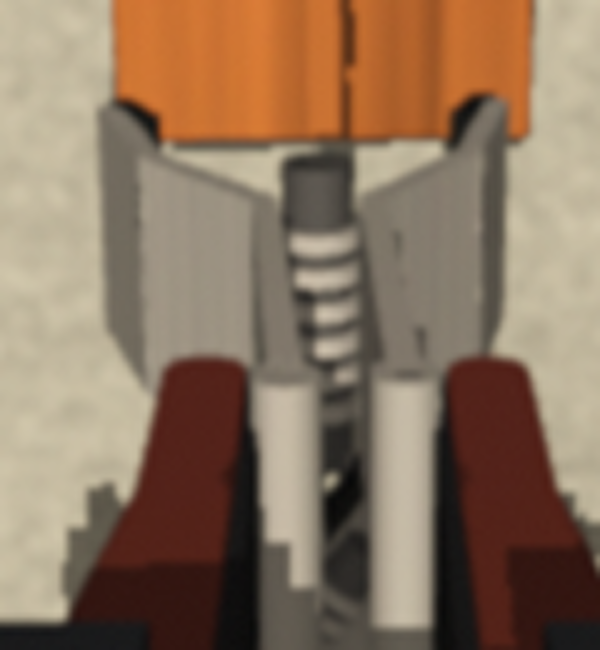

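The clip is held open. Its axis leans about 3° in the pads, with the tips roughly 5 mm to tool −x of centre and 79 mm below the TCP. Next I'll turn to the press yaw and carry it over.

Emit:
{"name": "arm_command", "arguments": {
  "increments": [
    [[0,0,0],-3],
    [[0,0,0],-4],
    [[0,0,0],-4],
    [[0,0,0],-3],
    [[0,0,0],-2],
    [[0,0,0],-1],
    [[0,0,0],0]
  ]
}}

```text
t: 13.1
ee_pos: [573.4, -205.2, 243.0]
orientation: [3.109, 0.421, 0.001]
ft_force: [0.2, 0.2, 0.1]
width: 14.8
```

Run:
```python
from h import *
to((571,40,250),15.7)
```

```text
t13.10 pos [ 573.4 -205.2  243. ] yaw 15.44 tilt [    1.     -3.6 -1000. ] width 14.8 F [0.2 0.2 0.1]
shift cm [  6.3  -23.69  -0.79] turn -0.26
```

Emit:
{"name": "arm_command", "arguments": {
  "increments": [
    [[0.3,-1,0],0],
    [[0.5,-1.9,0],0],
    [[0.5,-1.9,0],0],
    [[0.5,-1.9,0],0],
    [[0.5,-1.9,0],0],
    [[0.5,-1.9,0],0],
    [[0.5,-1.9,0],0],
    [[0.5,-1.9,0],0],
    [[0.5,-1.9,0],0],
    [[0.5,-1.9,0],0],
    [[0.5,-1.9,0],0],
    [[0.3,-1,0],0],
    [[0,0,0],0]
  ]
}}

```text
t: 14.4
ee_pos: [569.5, 27.9, 240.2]
orientation: [3.114, 0.409, -0.004]
ft_force: [0.0, 0.1, -0.5]
width: 14.7
```

Run:
```python
from h import *
to((571,122,245),15.7)
o=get_obs();im=get_image("wrist");cv2.imwrite("pics/w12.png",im[:,:,::-1]);np.save("w12pose.npy",np.r_[o["ee_pos"],o["orientation"]])
im=get_image("side");cv2.imwrite("pics/s12f.png",im[:,:,::-1])
im=get_image("top");cv2.imwrite("pics/t12f.png",im[:,:,::-1])
to((571,122,245),15.7)
```

```text
t14.40 pos [569.5  27.9 240.2] yaw 14.96 tilt [-2.7e+00 -9.0e-01 -1.0e+03] width 14.7 F [ 0.   0.1 -0.5]
shift cm [ 2.57 -9.05 -0.49] turn -0.74
t14.55 pos [569.6  26.2 240.2] yaw 14.87 tilt [   -2.7    -1.3 -1000. ] width 14.6 F [ 0.5  0.3 -0.4]
shift cm [ 2.6  -9.22 -0.49] turn -0.83
```

View pics/w12.png

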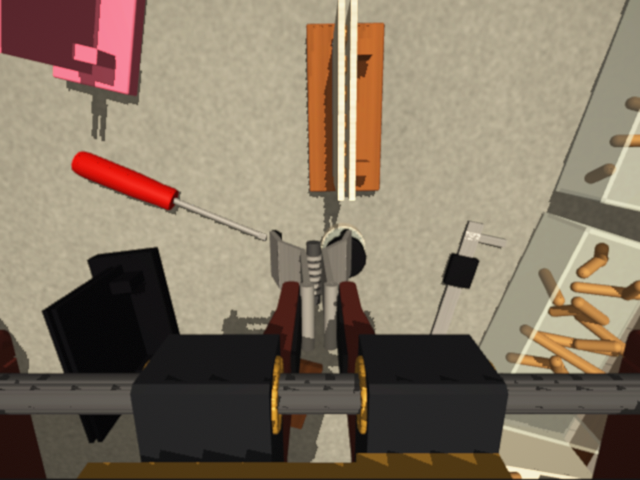

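View pics/s12f.png

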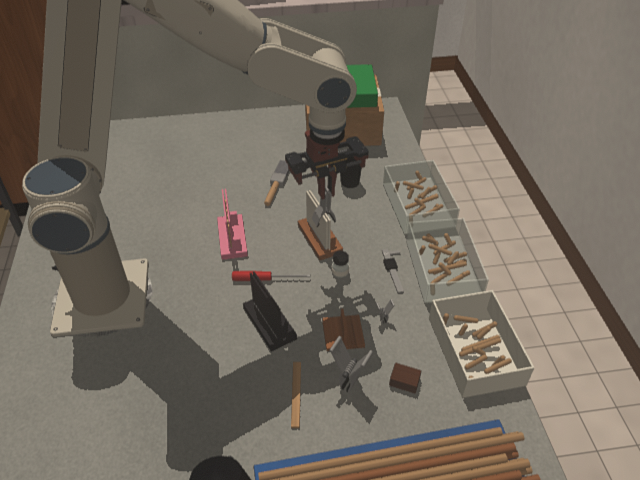

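View pics/t12f.png

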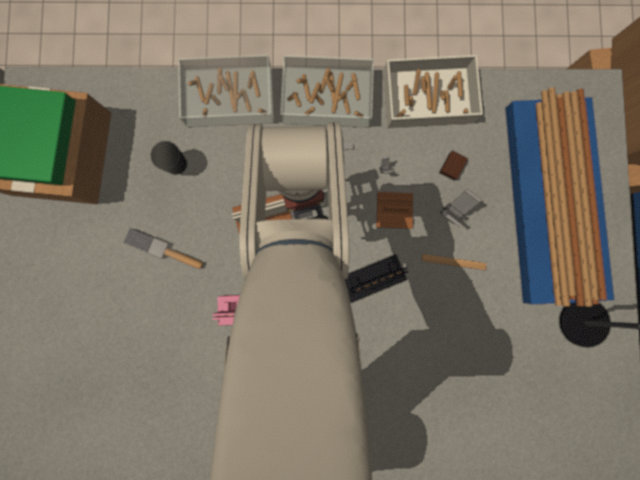

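The wrist view shows the boards' top edge as a near-vertical band from about (346,0) to its near end at (346,199). The clip's jaws are at columns 272 and 350. Computing the edge from this view:

Run:
```python
from h import *
np.set_printoptions(precision=1,suppress=True)
p=np.load("w12pose.npy");o={"ee_pos":p[:3],"orientation":p[3:]};W=cam("wrist",o);M=R.from_rotvec(p[3:]).as_matrix()
im=cv2.imread("pics/w12.png")[:,:,::-1].astype(int)
m=((im.min(2)>140)&(im[:,:,0]>190)).astype(np.uint8);m[:,:320]=0;m[:,370:]=0;m[210:]=0
v=np.where(m.sum(1)>4)[0];print(v.min(),v.max())
C=[]
for r in range(10,196,20):
    u=np.where(m[r])[0];C.append(onz(W,((u.min()+u.max())/2,r),125));print(r,u.min(),u.max(),end="; ")
C=np.array(C);d=C[0]-C[-1];y=np.degrees(np.arctan2(-d[0],d[1]));print("\nyaw",y)
u=np.where(m[v.max()-2])[0];e=onz(W,((u.min()+u.max())/2,v.max()+.5),125);yp=d/np.linalg.norm(d)
print("near end",e,"centre",e+65*yp,"tool yaw",np.degrees(np.arctan2(M[1,0],M[0,0])))
crop(im[:,:,::-1].astype(np.uint8),250,180,140,150,5,"pics/w12c.png")
s=cv2.imread("pics/s12f.png");crop(s,280,120,100,130,6,"pics/s12.png")
```

```text
0 200
10 338 357; 30 338 356; 50 338 356; 70 338 356; 90 338 356; 110 338 355; 130 338 355; 150 338 355; 170 338 354; 190 338 354; 
yaw 15.600555491422504
near end [580.7  59.2 125. ] centre [563.2 121.8 125. ] tool yaw 14.957247453269229
```

View pics/w12c.png

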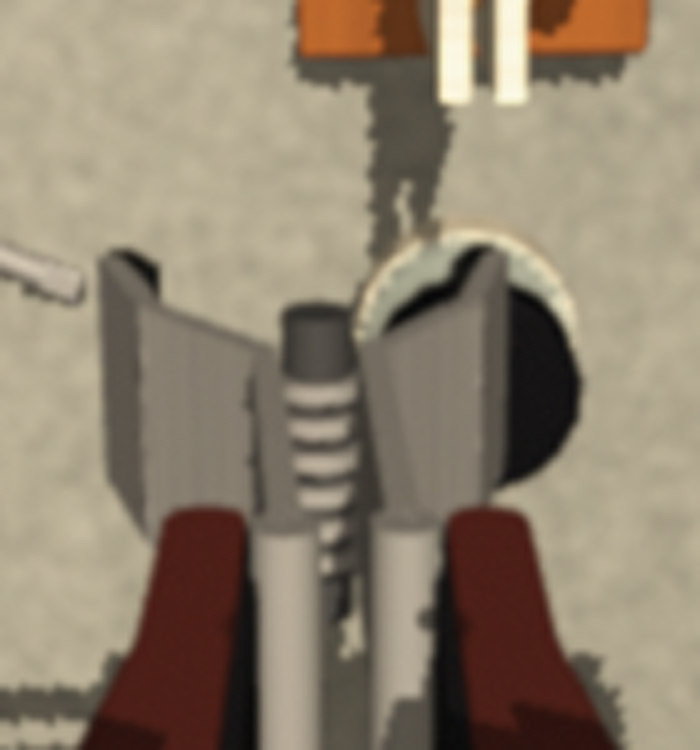

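View pics/s12.png

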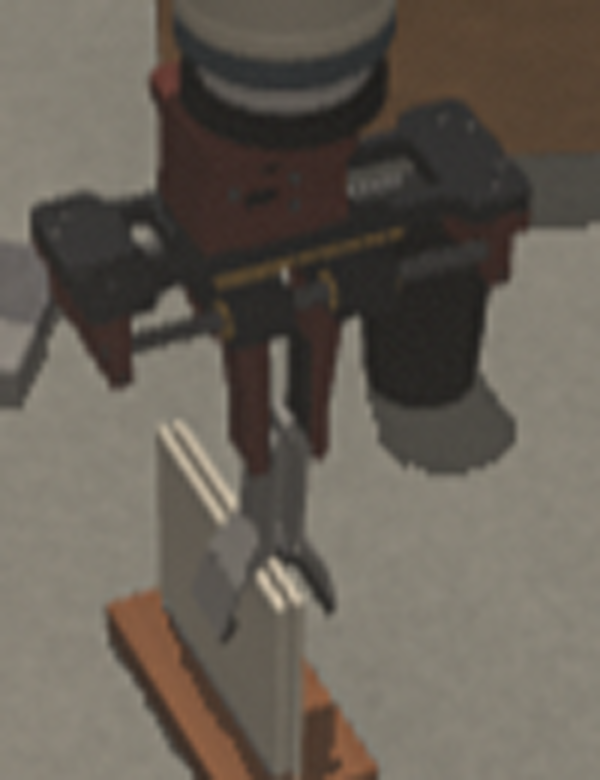

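Run:
```python
from h import *
np.set_printoptions(precision=1,suppress=True)
p=np.load("w12pose.npy");M=R.from_rotvec(p[3:]).as_matrix();S=cam("side");P=p[:3]+[0,-.9,0]
for n,u in (("tipL",(226,640)),("tipR",(331,612)),("fingL tip",(258,470)),("fingR tip",(318,455))):
    q=onplane(S,(280+u[0]/6-.5,120+u[1]/6-.5),P+M[:,1]*(15 if n[0]=="t" else 10),M[:,1]);print(n,q,"tool",M.T@(q-P))
to((563+.9636*5,121.5+.267*5,184),15.5)
```

```text
tipL [544.3   4.8 161.1] tool [-29.8  15.   79.2]
tipR [589.1  16.8 159.3] tool [16.6 15.  80.9]
fingL tip [558.3  13.7 242.1] tool [-14.2  10.   -1.8]
fingR tip [583.1  20.3 241. ] tool [11.4 10.  -0.8]
t14.55 pos [569.6  26.2 240.2] yaw 14.87 tilt [   -2.7    -1.3 -1000. ] width 14.6 F [ 0.5  0.3 -0.4]
shift cm [ 2.3 -9.4  5.6] turn -0.63
```

Emit:
{"name": "arm_command", "arguments": {
  "increments": [
    [[0.2,-0.8,0],-0.3],
    [[0.3,-1.3,0],-0.3],
    [[0.4,-1.5,0],0],
    [[0.4,-1.5,0],0],
    [[0.3,-1.5,0],0],
    [[0.3,-1.2,0],0],
    [[0.2,-0.6,0],0],
    [[0,0,0],0],
    [[0,0,0],0]
  ]
}}

```text
t: 15.45
ee_pos: [567.5, 119.9, 240.0]
orientation: [3.112, 0.422, -0.004]
ft_force: [-0.1, -0.3, -0.4]
width: 14.8
```

Run:
```python
from h import *
to((563+.9636*5,121.5+.267*5,184),15.5)
```

```text
t15.45 pos [567.5 119.9 240. ] yaw 15.45 tilt [   -2.7    -1.3 -1000. ] width 14.8 F [-0.1 -0.3 -0.4]
shift cm [ 0.13 -0.28  5.6 ] turn -0.05
```

Emit:
{"name": "arm_command", "arguments": {
  "increments": [
    [[0.1,-0.2,0.4],0],
    [[0,0,0.5],0],
    [[0,0,0.4],0],
    [[0,0,0],0],
    [[0,0,0],0]
  ]
}}

```text
t: 15.95
ee_pos: [567.7, 120.4, 225.3]
orientation: [3.112, 0.419, -0.006]
ft_force: [0.7, -0.5, -1.5]
width: 14.5
```

Run:
```python
from h import *
to((563+.9636*5,121.5+.267*5,184),15.5)
im=get_image("wrist");cv2.imwrite("pics/w13.png",im[:,:,::-1])
im=get_image("side");crop(im[:,:,::-1],270,100,110,130,6,"pics/s13.png")
```

```text
t15.95 pos [567.7 120.4 225.3] yaw 15.32 tilt [   -3.7    -1.9 -1000. ] width 14.5 F [ 0.7 -0.5 -1.5]
shift cm [ 0.09 -0.23  4.13] turn -0.18
```

View pics/w13.png

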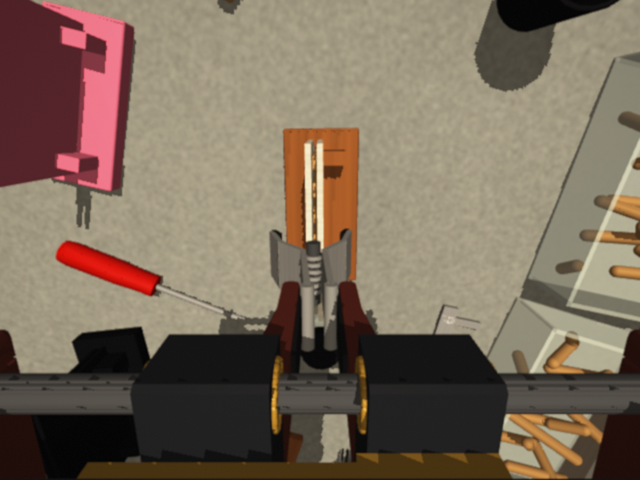

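View pics/s13.png

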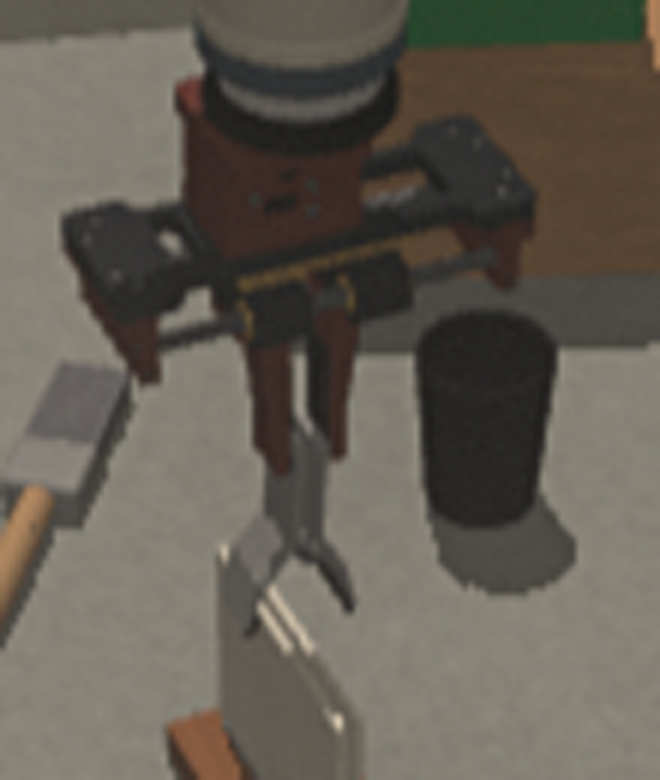

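In the wrist view the edge band (305–323) lies between the jaws (272 and 350), and the side view shows the tips straddling the boards, still above the edge. A small sideways correction, then lower.

Emit:
{"name": "arm_command", "arguments": {
  "increments": [
    [[0.1,-0.15,0.3],-0.2],
    [[0,-0.05,0.4],0],
    [[0,0,0.4],0],
    [[0,0,0.3],0],
    [[0,0,0],0]
  ]
}}

```text
t: 16.55
ee_pos: [568.4, 122.9, 210.5]
orientation: [3.111, 0.425, -0.005]
ft_force: [0.4, -0.6, -0.6]
width: 15.0
```

Run:
```python
from h import *
to((563+.9636*5,121.5+.267*5,185),15.5)
im=get_image("wrist");crop(im[:,:,::-1],220,120,200,150,4,"pics/w14.png")
im=get_image("side");crop(im[:,:,::-1],270,100,110,130,6,"pics/s14.png")
```

```text
t16.55 pos [568.4 122.9 210.5] yaw 15.55 tilt [   -2.9    -1.8 -1000. ] width 15.0 F [ 0.4 -0.6 -0.6]
shift cm [-0.04 -0.01  2.55] turn 0.05
```

View pics/w14.png

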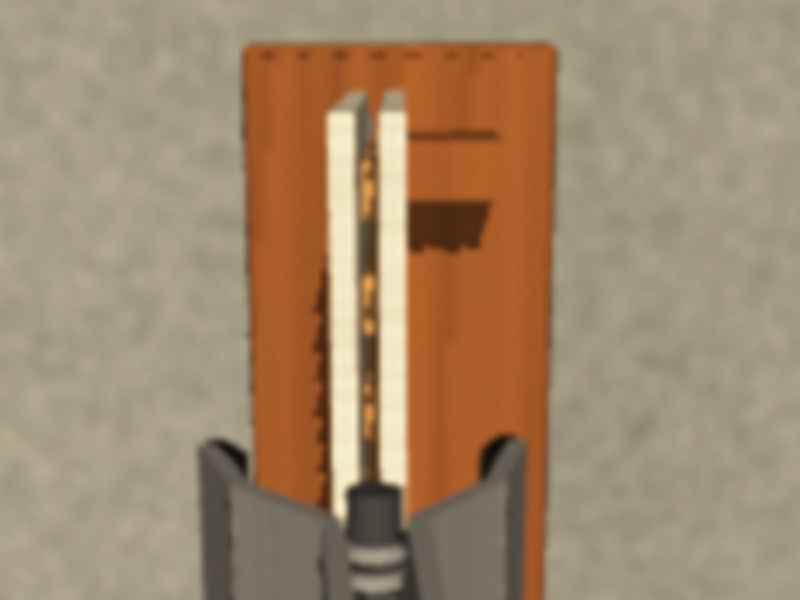

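View pics/s14.png

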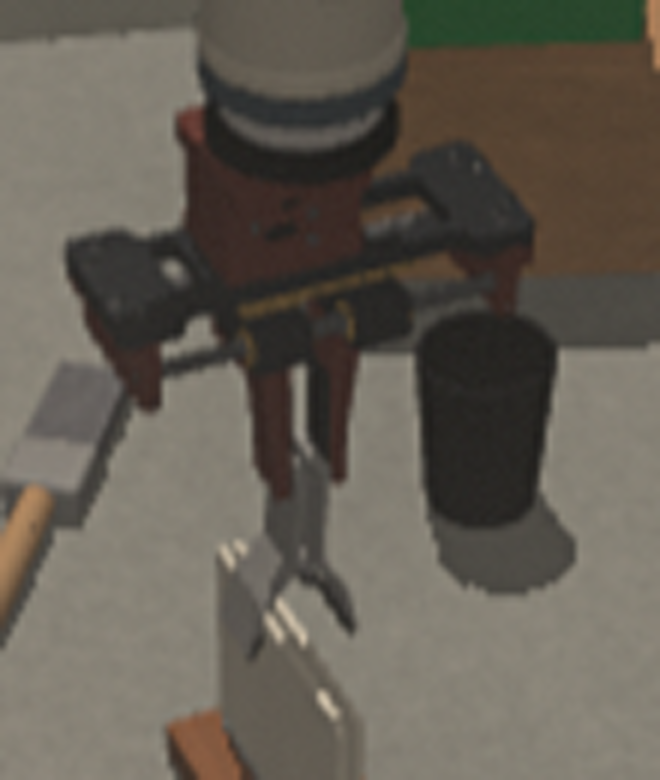

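The boards are centred between the jaws: band mid at crop 368, jaws mid at 362. Lowering the last 25 mm.

Emit:
{"name": "arm_command", "arguments": {
  "increments": [
    [[0,0,0.4],0],
    [[0,0,0.5],0],
    [[0,0,0.5],0],
    [[0,0,0.5],0],
    [[0,0,0.3],0],
    [[0,0,0.1],0],
    [[0,0,0],0]
  ]
}}

```text
t: 17.35
ee_pos: [568.5, 122.8, 185.7]
orientation: [3.111, 0.425, -0.004]
ft_force: [0.3, -0.3, -0.6]
width: 14.6
```

Run:
```python
from h import *
to((563+.9636*5,121.5+.267*5,185),15.5)
o=get_obs();np.save("w15pose.npy",np.r_[o["ee_pos"],o["orientation"]])
im=get_image("wrist");cv2.imwrite("pics/w15f.png",im[:,:,::-1]);crop(im[:,:,::-1],220,120,200,150,4,"pics/w15.png")
im=get_image("side");cv2.imwrite("pics/s15f.png",im[:,:,::-1]);crop(im[:,:,::-1],290,150,80,90,8,"pics/s15.png")
to((563+.9636*5,121.5+.267*5,185),15.5)
```

```text
t17.35 pos [568.5 122.8 185.7] yaw 15.54 tilt [   -2.4    -1.7 -1000. ] width 14.6 F [ 0.3 -0.3 -0.6]
shift cm [-0.07 -0.02  0.07] turn 0.04
t17.45 pos [568.7 122.9 186. ] yaw 15.54 tilt [   -2.     -1.6 -1000. ] width 14.9 F [-0.6  0.1  0.4]
shift cm [-0.09 -0.02  0.1 ] turn 0.04
```

View pics/w15.png

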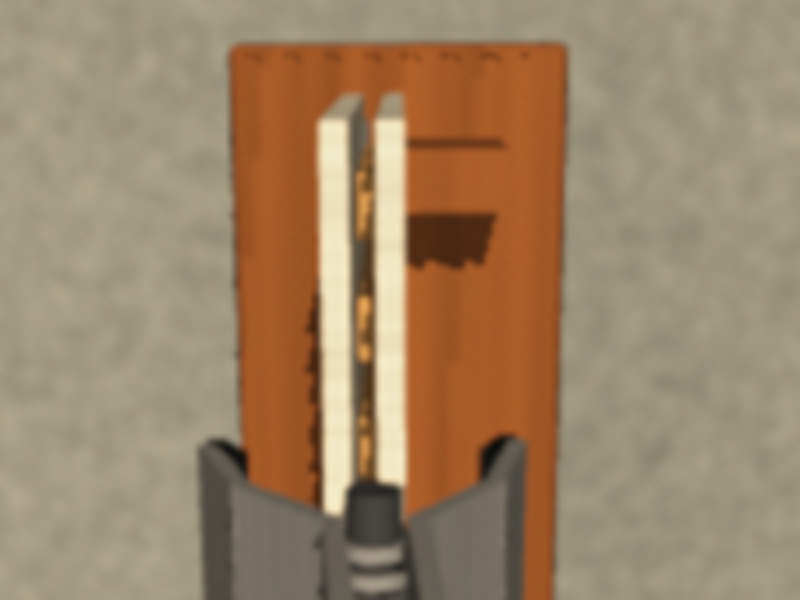

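View pics/s15.png

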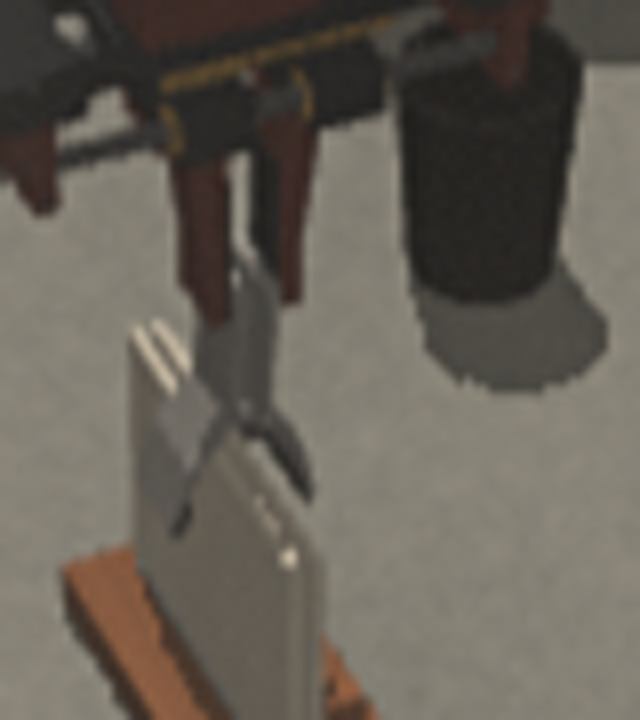

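Run:
```python
from h import *
np.set_printoptions(precision=1,suppress=True)
p=np.load("w15pose.npy");M=R.from_rotvec(p[3:]).as_matrix();S=cam("side");P=p[:3]
O=np.array([563,121.5,0]);a=np.radians(15.5);Rz=np.array([[np.cos(a),np.sin(a),0],[-np.sin(a),np.cos(a),0],[0,0,1]])
for n,u in (("tipL",(178,538)),("tipR",(309,500)),("fingL",(215,325)),("fingR",(290,303))):
    q=onplane(S,(290+u[0]/8-.5,150+u[1]/8-.5),P+M[:,1]*(15 if n[0]=="t" else 10),M[:,1]);print(n,"tool",M.T@(q-P),"press",Rz@(q-O))
W=cam("wrist",{"ee_pos":p[:3],"orientation":p[3:]})
im=cv2.imread("pics/w15f.png")[:,:,::-1].astype(int)
m=((im.min(2)>140)&(im[:,:,0]>190));m[:,:290]=0;m[:,330:]=0;m[245:]=0
v=np.where(m.sum(1)>4)[0];C=[]
for r in range(v.min()+5,235,20):
    u=np.where(m[r])[0];C.append(onz(W,((u.min()+u.max())/2,r),125))
d=C[0]-C[-1];yp=d/np.linalg.norm(d);e=onz(W,(np.mean(np.where(m[v.min()+2])[0]),v.min()-.5),125)
print("yaw",np.degrees(np.arctan2(-d[0],d[1])),"far end",e,"centre",e-65*yp)
```

```text
tipL tool [-29.5  15.   81.2] press [-24.  -15.3 104.6]
tipR tool [17.  15.  81.7] press [ 22.5 -15.3 104. ]
fingL tool [-14.2  10.    0.4] press [ -8.5 -10.2 185.4]
fingR tool [11.6 10.   0.2] press [ 17.3 -10.2 185.5]
yaw 15.645318597914327 far end [545.2 184.8 125. ] centre [562.7 122.2 125. ]
```

The final checks agree. The tips are 20.5 mm below the edge and level, at press x −24 and +22.5. Tool yaw is 15.5° against 15.6° for the boards. The centre is within about 1 mm, contact force is about 0, and the boards are still shut. Handing in.

Run:
```python
from workcell import *
print(close_job()); o=get_obs(); print(o["t"],o["ee_pos"],o["width"],o["ft_force"])
```

```text
the job is handed in; nothing more can be done
None
the job is handed in; nothing more can be done
```

I pushed the front board upright along its arc until it met the stop, then pressed it there with about 10 N. I then squeezed the middle-sized clip off its rest and lowered it, held open, over the middle of the boards' top edge. The job is handed in at about 17.5 s with the clip still in the gripper.

| Last check | Result |
|---|---|
| Boards | The top edge reads 4/4/4 mm (board, gap, board), so the press is still shut |
| Tip depth | About 20.5 mm below the edge, left and right within 1 mm of each other |
| Side clearance | Outer tip edges at about −24 and +22.5 mm from the press middle |
| Squareness | Tool yaw 15.5° against 15.6° for the boards |
| Centring along the edge | Within about 1 mm |
| Contact | The wrist force was about zero |

**Disagreements:**
- **Lean:** the wrist view suggests the clip leans about 3° in the pads, while the last side view shows the tips level. I left it as it was.
- **Gripper width:** it read 14.6 mm, against the 19 mm given over the handles when fully open. The jaws looked fully open in the pictures.
- **Edge centre:** estimates of the press edge differed by up to 5 mm between views. The last two agreed within 1 mm, and those are the ones I used.

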